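# Shut the dishwasher-tablet box

## Robot

A 7-joint arm with a two-finger parallel gripper is mounted at the origin on the work surface. World frame = base frame: x ahead of the robot, y to its left, z up, the work surface at z = 0. Lengths are in m, angles in rad, forces in N, time in s.
With the tool pointing down it reaches from about 0.425 to 0.95 m from the base axis. Payload 4.7 kg.
Tool frame: the origin (TCP) lies between the finger pads; the fingertips stand 25 mm ahead of it and the grasp point (between the pads) lies 6 mm ahead of it; x points along the fingers, z is the direction in which the jaws open and shut, and the axes are right-handed (so a half turn about x gives the same grasp; the last joint's range is limited). The gripper opens to 85 mm and grips with 20 to 120 N. Pads are 22 mm wide; open, the fingers measure 114 mm over their backs; the gripper's body (76 mm by 85 mm) begins 54 mm behind the grasp point. The pads swing forward as they close: fully open they stand 13 mm farther back than shut.
Start: joints at [-1.353, 0.469, -0.049, 1.532, 0.024, 1.141, -0.082], TCP at [0.165, 0.655, 0.256] pointing down, gripper open.
Joint ranges: [-2.59, 2.59], [-0.33, 1.99], [-1.39, 1.29], [0.1, 2.45], [-1.04, 4.18], [0.21, 1.99], [-2.66, 2.66]. Speed limits (rad/s): [2.57, 2.57, 3.14, 3.14, 3.14, 3.14, 3.14].

## Interface

Orientations are given as a 3x3 rotation matrix whose columns are the frame's x, y, z axes.
In Python, from rig import * gives the robot as it stands. Calls block until the motion is done:
- movep(position, orientation): joint-space move of the TCP to a pose.
- move_l(position, attitude=None, feed=0.15, until_force=None): straight line of the TCP; attitude=None keeps the orientation; feed is the mean speed in m/s. With until_force (N) it stops when the force on the tool has changed by that much, and returns True; else False.
- move_joints(angles): joint-space move.
- command_gripper(opening, newtons=None): finger opening in m; newtons is the grip in N (None keeps the last); returns when the fingers have stopped.
- sleep(seconds).
- inverse_kinematics(position, orientation): joint angles nearest the present ones, or None.
- sense(): the state.
- camera(name): name is "scene" or "top" or "wrist"; returns (picture, depth): 420x560x3 uint8, red, green, blue; 420x560 float32, m along the optical axis (not along the pixel's ray), 0 where there is no reading.
- camera_params(name): a dict with "K" (3x3 intrinsics, pixels), "position" and "rotation" of the camera in the world; the wrist camera has in their place "tool_from_camera" (4x4, takes a point from camera to tool coordinates, whose origin is the TCP and whose axes are the tool frame's). Camera axes: x right, y down, z forward; pixel columns grow to the right and rows downward; lengths in m; the calibration is good to about 2 mm. A picture is of the moment at which its call begins: read the wrist's pose just before it. camera_params takes no time and is no camera call.
A pose or a line that the arm cannot do raises Unreachable and nothing moves.
- finish_job(): hands the job in, once; it reports no verdict.
The state is a dict: "time_s": time; "joint_pos": joint angles; "qd": joint speeds; "joint_efforts": joint torques, N m; "position": TCP position; "tcp_rot": TCP orientation; "wrist_force": force on the tool from outside, world axes, zero at the start; "ft_torque": the same for the moment, N m; "finger_gap": finger opening in m.
Only numpy, scipy, OpenCV 4.12 (cv2) and the standard library are available. Lean on these libraries where they do the work, as an engineer would, in place of code of your own. Each camera call takes 0.05 s, during which the arm holds its last target.

## Task

Shut the box of dishwasher tablets on the worktop: with the fingertips, fold its open flap over and flat, then, keeping it pressed down, push it along so that its front edge is tucked fully home beneath the retaining lip and the flap stays shut by itself. Use touch alone: do not lift, tip or shove the box, and leave the mug, the jar and the loose tablet where they are. Finish with the hand clear.

Things in the scene. Friction and masses are not known exactly. Their poses are not given: they have to be found in the camera images.
- tub: The dishwasher-tablet box, white plastic, standing loose on the worktop, about 1.4 kg full: 170 (x) x 120 (y) x 80 mm (z, deck height). Origin: centre of its underside. +x points from the hinge end to the lip end, z up. The deck has an opening at x -37 to 37 mm, 108 mm wide, with tablets lying well below it. The flap's hinge is at the -x end, the lip at the +x end; the flap folds over from -x towards +x.
- lip (a point): Middle of the lower rear edge of the retaining lip, at (58, 0, 90) mm in the box's frame. The lip is a fixed grey ledge 80 mm wide (y) that overhangs the deck from x = 58 to 84 mm; its underside is at z = 90 mm, its top at z = 95 mm, and it is open towards the hinge (-x). It is closed by a riser at x = 76 to 84 mm. Axes as the box's.
- flap_hinge (a point): The flap's hinge axis, middle of its length, along the box's y. It is at (-50 + slide, 0, 84.5) mm in the box's frame. Its axes turn with the flap: x along the flap to its free edge, z out of its outer face (up when shut).
- flap_edge (a point): Middle of the flap's free front edge, at mid-thickness, 100 mm from the hinge axis. The flap is a grey plastic plate 100 mm long, 96 mm wide, 4 mm thick, with the hinge axis in its mid-plane. Flat, its faces are at z = 82.5 and 86.5 mm in the box's frame, so its edge passes 3.5 mm under the lip; not slid, its edge stops 8 mm short of the lip. Axes as flap_hinge's.
- flap_ridge (a point): A thumb ridge stands on the flap's outer face (upper face when shut): 8 mm high and 8 mm thick, 60 mm long across the flap, 55 to 63 mm from the hinge axis. The point is the middle of the foot of its hinge-side wall, 55 mm from the hinge axis, on the outer face: a fingertip set there presses the flap down and pushes it towards the lip. Axes as flap_hinge's.
- flap (a joint): Angle of the flap in rad: 0 lying flat on the box, 1.57 upright, up to 2.0 leaning back away from the lip. It starts open at 1.35 to 1.85. A weak spring (0.04 N m/rad, neutral at 1.6) and a little friction (0.02 N m) hold it there: let go when flat but not tucked, it springs up again to about 0.8. 1 to 2 N at the ridge folds it.
- carriage (a joint): Slide of the hinge along the box's +x (towards the lip) in its slots, in m: 0 right back, 0.022 right forward, a stop at each end. It starts near 0 (0 to 0.003), stays where it is left, and takes 2.5 N to slide, plus rubbing. Folding the flap at a few newtons does not slide it. Slid more than 0.008 before it is flat, the flap would land on the lip instead of going under. Right forward, 14 mm of the flap lies under the lip.
- mug: White mug, bystander: 76 mm wide, 90 mm high, its handle standing out about 30 mm more, standing beside the box on its +y or -y side, loose. Origin: centre of its underside.
- jar: Glass jar with a steel lid, bystander: 56 mm wide, 105 mm high, standing beside the box on the side opposite the mug, loose. Origin: centre of its underside.
- tablet: A loose white tablet 36 x 26 x 15 mm, bystander: lying on the worktop beyond the box's lip end. Origin: centre of its underside.
Things that resemble listed ones, but are neither listed nor needed, are in the scene too. There is more than one size of the tub; the one meant has the size given above.

How it is judged:
By the outcome, as a careful person would: the job done as asked, in the order asked, and still so for the second after the job is handed in, with the robot touching nothing.
It also fails if it takes over 35 s, if anything falls off the work surface, if the arm or the gripper's body presses on something with over 40 N, if the wrist force passes 120 N, or if a joint passes its speed limit or range.

## Working session

There is one attempt and no reset: what is moved stays moved. The work goes in short steps, each a Python script; the robot and the scene stay as the last script left them, time stands still between calls to the robot, and variables do not carry over. Pictures are saved under pics/ and viewed, and the job is handed in when it is done.

```bash
ls; mkdir -p pics
python3 - <<'E'
from rig import *
import cv2,numpy as np
for n in ["scene","top"]:
    p,d=camera(n); cv2.imwrite(f"pics/{n}0.png",p[:,:,::-1]); np.save(f"pics/{n}0.npy",d)
    c=camera_params(n); print(n,c)
s=sense(); print(s["time_s"],s["position"],s["tcp_rot"],s["wrist_force"],s["finger_gap"])
print(camera_params("wrist"))
E
```

```text
pics
scene {'K': array([[467.7255673 ,   0.        , 283.25084996],
       [  0.        , 467.7255673 , 211.06229714],
       [  0.        ,   0.        ,   1.        ]]), 'position': array([1.21716381, 0.31133883, 0.75463251]), 'rotation': array([[-0.26879025,  0.70484038, -0.65646922],
       [ 0.96308514,  0.18620269, -0.19441082],
       [-0.01479226, -0.68449149, -0.72887077]])}
top {'K': array([[436.189539  ,   0.        , 279.70930243],
       [  0.        , 436.189539  , 209.80395715],
       [  0.        ,   0.        ,   1.        ]]), 'position': array([0.45929106, 0.13388432, 1.04376179]), 'rotation': array([[ 0.01278818, -0.98774934,  0.15552394],
       [-0.9997819 , -0.01519915, -0.01432297],
       [ 0.01651134, -0.15530686, -0.98772828]])}
0.1 [0.16475828 0.6540981  0.25534573] [[-3.58827453e-04 -9.69722253e-01  2.44210204e-01]
 [-1.74007029e-03  2.44210455e-01  9.69720695e-01]
 [-9.99998422e-01 -7.69805138e-05 -1.77501430e-03]] [ 0.19420041  0.40978764 -0.39782025] 0.08534853849177736
{'K': array([[349.88295113,   0.        , 278.14901447],
       [  0.        , 349.88295113, 209.50293396],
       [  0.        ,   0.        ,   1.        ]]), 'tool_from_camera': array([[ 1.13497769e-03, -2.61776328e-01,  9.65127901e-01,
        -1.18523486e-01],
       [ 2.06497679e-04, -9.65128441e-01, -2.61776717e-01,
         6.42998177e-02],
       [ 9.99999335e-01,  4.96407406e-04, -1.04134305e-03,
        -8.93677652e-05],
       [ 0.00000000e+00,  0.00000000e+00,  0.00000000e+00,
         1.00000000e+00]])}
```

View pics/scene0.png

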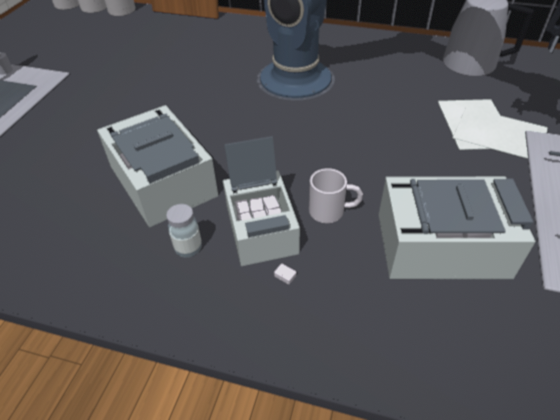

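View pics/top0.png

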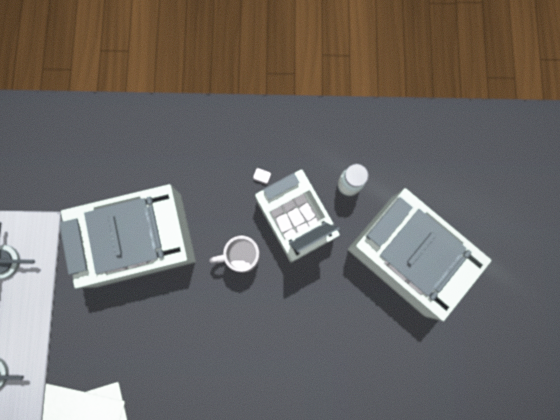

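The scene view shows the open target tub at about (262,215), with the mug at (328,195), the jar at (183,230) and the tablet at (285,273). The two larger closed tubs are decoys. In the top view the target is at (297,215), with its lip up and to the left. Next I'll measure it.

```bash
cat > h.py <<'E'
import numpy as np,cv2
from rig import *
def cloud(d,c,R=None,t=None):
    K=c["K"]; R=c["rotation"] if R is None else R; t=c["position"] if t is None else t
    v,u=np.mgrid[:d.shape[0],:d.shape[1]]
    P=np.stack([(u-K[0,2])/K[0,0]*d,(v-K[1,2])/K[1,1]*d,d],-1)
    return P@R.T+t
def ray(uv,z,c):
    K=c["K"]; r=c["rotation"]@np.array([(uv[0]-K[0,2])/K[0,0],(uv[1]-K[1,2])/K[1,1],1]); p=c["position"]
    return p+r*(z-p[2])/r[2]
def proj(P,c):
    q=(np.atleast_2d(P)-c["position"])@c["rotation"]; return (q@c["K"].T)[:,:2]/q[:,2:]
E
python3 - <<'E'
from h import *
p=cv2.imread("pics/top0.png"); d=np.load("pics/top0.npy"); c=camera_params("top")
P=cloud(d,c); hsv=cv2.cvtColor(p,cv2.COLOR_BGR2HSV)
print("table z",np.median(P[300:330,200:250,2]),(d==0).mean())
roi=np.zeros(d.shape,bool); roi[150:280,200:385]=1
x=cv2.resize(p[140:280,200:385],None,fx=4,fy=4,interpolation=cv2.INTER_CUBIC); cv2.imwrite("pics/topcrop.png",x)
# deck top: height 70..90mm, white
m=roi&(np.abs(P[...,2]-.08)<.008)&(d>0)&(p.min(-1)>140)
n,l,s,ce=cv2.connectedComponentsWithStats(m.astype(np.uint8))
for i in range(1,n):
    if s[i,4]>40: print(i,s[i],ce[i],P[l==i].mean(0))
for nm,lo,hi in [("lip/flap-ish .088-.1",.088,.1),("flap high",.11,.22)]:
    mm=roi&(P[...,2]>lo)&(P[...,2]<hi)&(d>0)
    n,l,s,ce=cv2.connectedComponentsWithStats(mm.astype(np.uint8))
    for i in range(1,n):
        if s[i,4]>30: print(nm,s[i],ce[i].round(1),P[l==i].mean(0).round(4),P[l==i].max(0).round(4))
E
```

```text
table z -0.0010072664822361466 0.004022108843537415
1 [ 255  169   84   92 1475] [294.68271186 213.29966102] [0.60424248 0.08634853 0.07904694]
2 [342 168  23  22  82] [348.90243902 182.29268293] [ 0.6772169  -0.03654265  0.07708374]
16 [213 255  15   6  53] [219.86792453 257.49056604] [0.50322175 0.25018401 0.07748103]
lip/flap-ish .088-.1 [263 172  37  27 425] [281.2 185.5] [0.6636 0.1175 0.0939] [0.6952 0.1577 0.0989]
lip/flap-ish .088-.1 [354 245  29  26  38] [366.9 256.6] [ 0.5089 -0.071   0.0935] [ 0.5332 -0.0441  0.0989]
flap high [356 212  29  56 678] [375.4 239.9] [ 0.5427 -0.0836  0.1218] [ 0.605  -0.0443  0.1355]
flap high [291 223  48  29 469] [314.  236.6] [0.5451 0.05   0.1533] [0.579  0.0956 0.1841]
```

Run:
```python
import cv2
p=cv2.imread("pics/scene0.png")
cv2.imwrite("pics/scenecrop.png",cv2.resize(p[125:290,150:370],None,fx=3.5,fy=3.5,interpolation=cv2.INTER_CUBIC))
```

```text
(no output)
```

View pics/topcrop.png

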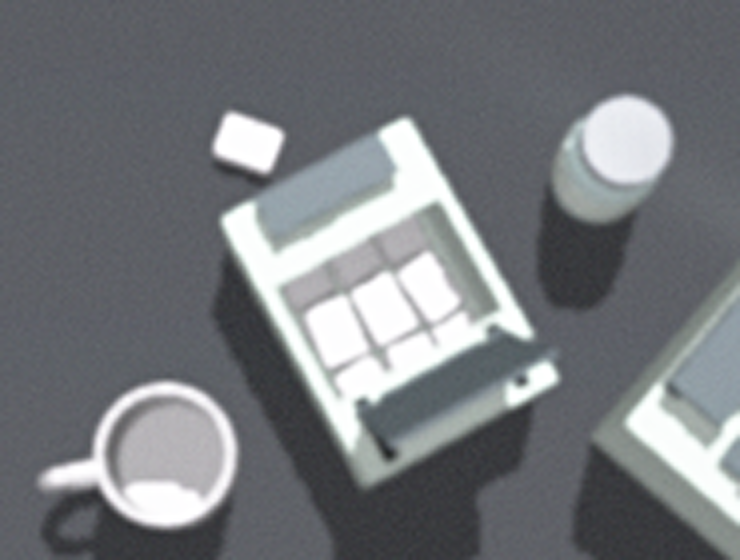

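View pics/scenecrop.png

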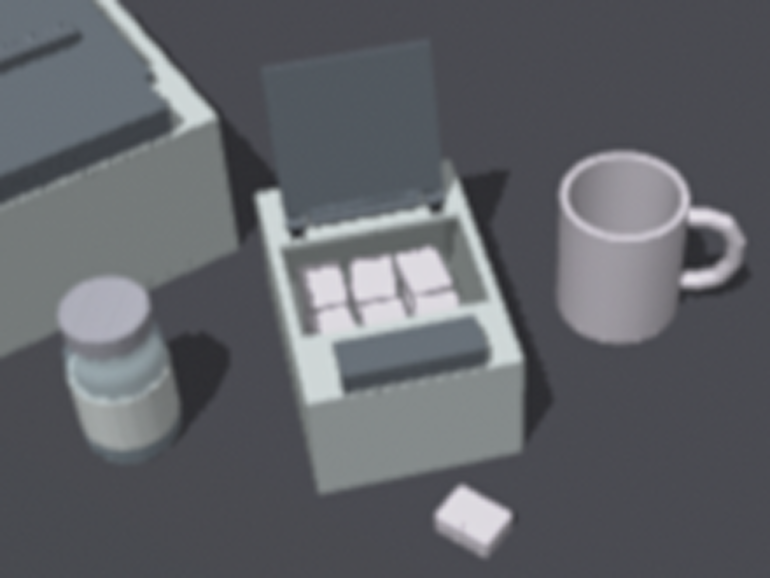

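Run:
```python
from h import *
for n,roi in [("top",(150,280,240,350)),("scene",(160,280,215,300))]:
    p=cv2.imread(f"pics/{n}0.png"); d=np.load(f"pics/{n}0.npy"); c=camera_params(n); P=cloud(d,c)
    m=np.zeros(d.shape,np.uint8); r=roi
    m[r[0]:r[1],r[2]:r[3]]=((np.abs(P[...,2]-.08)<.008)&(p.min(-1)>(140)))[r[0]:r[1],r[2]:r[3]]
    k,l,s,ce=cv2.connectedComponentsWithStats(m); i=1+np.argmax(s[1:,4]); m=(l==i)
    vu=np.argwhere(m); W=np.array([ray((u,v),.08,c)[:2] for v,u in vu]).astype(np.float32)*1000
    rect=cv2.minAreaRect(W); print(n,s[i],"centre",rect); print(cv2.boxPoints(rect).round(1).tolist())
    print("deck z",np.median(P[m][:,2]))
```

```text
top [ 255  169   84   92 1475] centre ((602.1966552734375, 82.51719665527344), (169.79898071289062, 120.24244689941406), 29.795846939086914)
[[498.6000061035156, 92.5], [558.4000244140625, -11.800000190734863], [705.7000122070312, 72.5], [646.0, 176.89999389648438]]
deck z 0.0789229742763149
scene [ 224  177   75   64 1011] centre ((601.425537109375, 78.71652221679688), (170.92611694335938, 120.83811950683594), 29.699081420898438)
[[497.29998779296875, 88.9000015258789], [557.0999755859375, -16.100000381469727], [705.5999755859375, 68.5999984741211], [645.7000122070312, 173.5]]
deck z 0.08100798945966692
```

```bash
cat >> h.py <<'E'
A=np.deg2rad(29.75); C=np.array([.6018,.0806,0.]); BX=np.array([np.cos(A),np.sin(A),0]); BY=np.array([-np.sin(A),np.cos(A),0])
TIP=.025
def rot(s): # tool y = s*BX, pointing down
    x=np.array([0,0,-1.]); y=s*BX; return np.stack([x,y,np.cross(x,y)],1)
def B(x,y,z): # box mm -> world m
    return C+BX*x/1e3+BY*y/1e3+np.array([0,0,z/1e3])
def tip(x,z,y=0): return B(x,y,z)+np.array([0,0,TIP])  # TCP for finger centre x, tip height z
def tobox(P): q=np.asarray(P)-C; return np.stack([q@BX,q@BY,q[...,2]],-1)*1e3
E
python3 - <<'E'
from h import *
for n in ["top","scene"]:
    p=cv2.imread(f"pics/{n}0.png"); d=np.load(f"pics/{n}0.npy"); c=camera_params(n); Q=tobox(cloud(d,c))
    m=(np.abs(Q[...,1])<45)&(Q[...,0]<-35)&(Q[...,0]>-100)&(Q[...,2]>105)&(Q[...,2]<200)&(d>0)
    q=Q[m]; f=np.polyfit(q[:,2],q[:,0],1); 
    print(n,m.sum(),q.mean(0).round(1),q.max(0).round(1),"angle",np.pi/2-np.arctan(f[0]),"x at hinge h",np.polyval(f,84.5), np.percentile(q[:,2],[1,99]))
    for nm,lo,hi in [("all",0,0)]:
        mm=(Q[...,2]>10)&(Q[...,2]<150)&(np.abs(Q[...,0])<160)&(np.abs(Q[...,1])>66)&(np.abs(Q[...,1])<140)
        k,l,s,ce=cv2.connectedComponentsWithStats(mm.astype(np.uint8))
        for i in range(1,k):
            if s[i,4]>100: print("  obj",Q[l==i].min(0).round(),Q[l==i].max(0).round())
s=sense(); q0=s["joint_pos"]
for sg in (1,-1):
    for P in [tip(-110,215),tip(-110,160),tip(10,130),tip(-15,86),tip(16,86)]:
        print(sg,P.round(3),inverse_kinematics(P,rot(sg)))
E
```

```text
top 463 [-63.7   0.2 151. ] [-50.1  45.  184.1] angle 1.857463668619582 x at hinge h -44.12837583649023 [105.92359292 182.85758035]
  obj [ -12. -140.   11.] [  34. -127.  108.]
  obj [-160. -140.   10.] [-98. -73. 136.]
  obj [-51. 114.  15.] [ 20. 140.  92.]
scene 1673 [-63.6  -0.4 145.5] [-50.2  45.  184.3] angle 1.838217965831961 x at hinge h -46.92193476603313 [105.93079662 183.00606799]
  obj [-160. -140.   10.] [-99. -76. 137.]
  obj [-53. 111.  10.] [ 22. 140.  94.]
  obj [  -4. -140.   10.] [  33. -130.  109.]
1 [0.506 0.026 0.24 ] [-0.77345072  0.25212194  0.76674257  1.97800158 -0.20849333  0.99024146
 -0.9587824 ]
1 [0.506 0.026 0.185] [-0.74398718  0.33679379  0.75540391  2.03668444 -0.29894208  0.87771015
 -0.87452458]
1 [0.61  0.086 0.155] [-0.67810791  0.54589805  0.65822815  1.80839466 -0.40837555  0.92687215
 -0.89153047]
1 [0.589 0.073 0.111] [-0.65402167  0.56887478  0.63093001  1.89420681 -0.44835998  0.82279269
 -0.83764462]
1 [0.616 0.089 0.111] [-0.67092405  0.61651807  0.65329007  1.82519571 -0.48057481  0.86361384
 -0.83766492]
-1 [0.506 0.026 0.24 ] [-0.50373454  0.21654824  0.43329788  1.9654956  -0.10871059  0.9817598
  2.07121894]
-1 [0.506 0.026 0.185] [-0.44631267  0.28467822  0.37546258  2.02215835 -0.13652383  0.85826238
  2.09494824]
-1 [0.61  0.086 0.155] [-0.32291605  0.47578778  0.15555187  1.78728248 -0.09178194  0.88551854
  1.96380995]
-1 [0.589 0.073 0.111] [-0.29918611  0.49901454  0.13877033  1.87338196 -0.09469984  0.77548935
  1.98059479]
-1 [0.616 0.089 0.111] [-0.28787719  0.53645262  0.10550376  1.80198585 -0.07459317  0.80699149
  1.94456991]
```

Run:
```python
from h import *
command_gripper(0.0,20)
movep(tip(-112,215),rot(1))
s=sense(); print(s["time_s"],s["position"],tip(-112,215),s["wrist_force"],s["finger_gap"])
p,d=camera("wrist"); cv2.imwrite("pics/w1.png",p[:,:,::-1]); np.save("pics/w1.npy",d)
p,d=camera("scene"); cv2.imwrite("pics/s1.png",p[:,:,::-1])
c=camera_params("wrist"); T=c["tool_from_camera"]; R=s["tcp_rot"]@T[:3,:3]; t=s["position"]+s["tcp_rot"]@T[:3,3]
Q=tobox(cloud(np.load("pics/w1.npy"),c,R,t)); np.save("pics/w1Q.npy",Q)
```

```text
3.4 [0.50473927 0.02617499 0.23991499] [0.50456173 0.02502375 0.24      ] [ 0.27410727  0.11854938 -0.27730954] -0.00035950162254927415
```

View pics/w1.png

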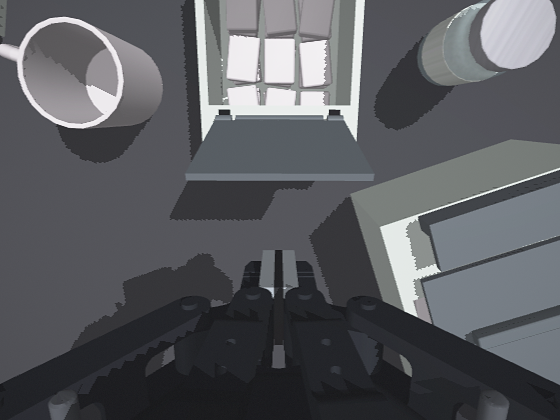

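View pics/s1.png

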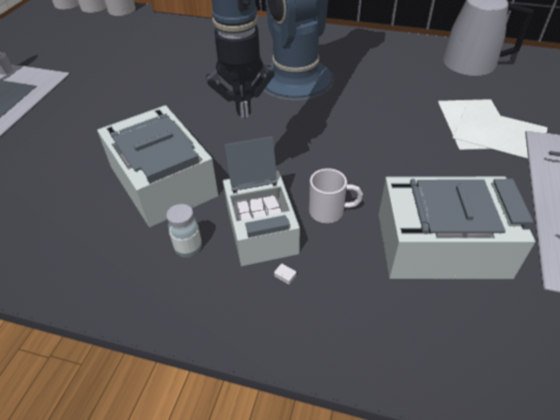

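The wrist view shows the closed fingertips at about (278,255), behind the leaning flap, whose edge is centred near (280,177). That is on the box's centreline. Next I'll check the tip position and flap edge from depth.

Run:
```python
import numpy as np
Q=np.load("pics/w1Q.npy")
for v,u in [(252,268),(255,288),(262,278),(275,268),(177,195),(177,280),(177,365),(145,280),(106,215),(106,350),(60,203),(60,358)]: print((u,v),Q[v,u].round(1))
```

```text
(268, 252) [-98.8   3.7 223.6]
(288, 255) [-99.2  -4.5 225.8]
(278, 262) [-99.2  -0.5 232.7]
(268, 275) [-99.1   3.1 244.3]
(195, 177) [-74.9  42.  181.5]
(280, 177) [-74.7  -1.4 181.7]
(365, 177) [-74.5 -44.7 182.4]
(280, 145) [-61.8  -1.6 143.8]
(215, 106) [-37.9  47.7  80.3]
(350, 106) [-37.6 -55.   81.5]
(203, 60) [-5.6 54.6 82.3]
(358, 60) [ -5.1 -59.3  80.8]
```

Run:
```python
from h import *
F=lambda n:print(n,round(sense()["time_s"],2),tobox(sense()["position"]).round(1),np.round(sense()["wrist_force"],2))
move_l(tip(-112,160),rot(1),feed=.15); F("down")
print(move_l(tip(-66,162),feed=.1,until_force=8)); F("vert")
for th in (1.2,.95,.65):
    xf=-50+80*np.cos(th)-2*np.sin(th); z=84.5+80*np.sin(th)+2*np.cos(th)
    print(move_l(tip(xf-11,z),feed=.1,until_force=8)); F(th)
move_l(tip(-5,175),feed=.15); move_l(tip(-42,150),feed=.15); F("back")
s=sense(); p,d=camera("wrist"); cv2.imwrite("pics/w2.png",p[:,:,::-1])
c=camera_params("wrist"); T=c["tool_from_camera"]; R=s["tcp_rot"]@T[:3,:3]; t=s["position"]+s["tcp_rot"]@T[:3,3]
np.save("pics/w2Q.npy",tobox(cloud(d,c,R,t)))
p,d=camera("scene"); cv2.imwrite("pics/s2.png",p[:,:,::-1])
```

```text
down 4.02 [-111.8   -0.2  185.2] [ 0.13 -0.24  0.61]
False
vert 4.62 [-6.630e+01 -1.000e-01  1.871e+02] [-0.43  0.48 -0.12]
False
1.2 5.1 [-3.430e+01 -1.000e-01  1.846e+02] [-0.52 -0.18 -0.18]
False
0.95 5.45 [-1.630e+01  1.000e-01  1.754e+02] [ 0.47  0.17 -0.17]
False
0.65 5.84 [  1.3   0.  159.1] [-0.59 -0.04 -0.18]
back 6.72 [-41.8   0.2 174.6] [-0.1   0.33  0.22]
```

View pics/w2.png

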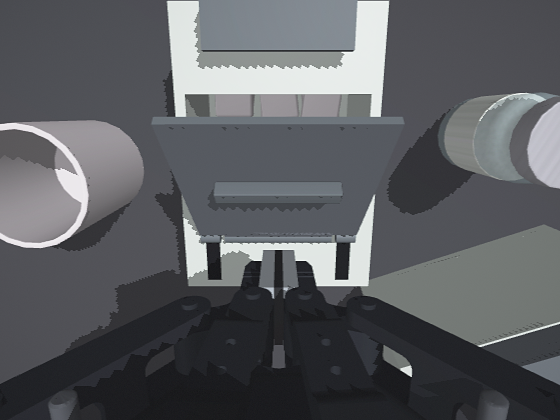

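View pics/s2.png

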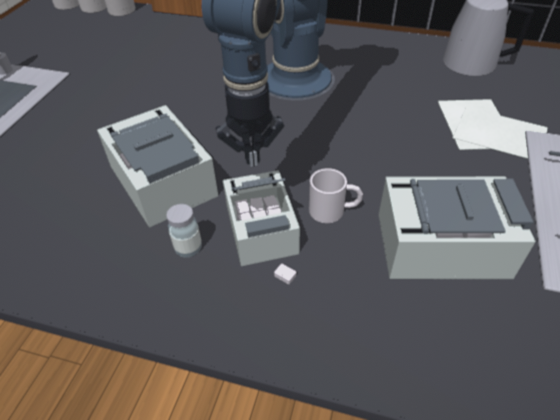

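The flap has stayed folded forward on its own. In the wrist view its edge is at row 121, the ridge at row 190 and the hinge at row 238, with the fingertips at (278,255). Mug, jar and tablet are where they were. Next I'll measure the flap angle and the carriage position.

Run:
```python
import numpy as np
Q=np.load("pics/w2Q.npy")
for u in (200,278,360):
  for v in [121,130,145,165,180,186,192,198,212,222,232,240,248]: print((u,v),Q[v,u].round(1),end=' ')
  print()
for v in (20,30,45,80,90,140,260): print(v,[Q[v,u].round(1) for u in (175,190,205,300,355,370,380)])
```

```text
(200, 121) [ 23.2  28.5 155.6] (200, 130) [ 19.7  29.1 154. ] (200, 145) [ 13.4  30.9 147.1] (200, 165) [  3.9  33.4 138.3] (200, 180) [ -4.2  35.5 130.7] (200, 186) [ -7.6  36.3 127.9] (200, 192) [-11.4  37.4 123.9] (200, 198) [-15.7  38.7 118.8] (200, 212) [-25.4  41.  110.8] (200, 222) [-33.9  43.4 101.7] (200, 232) [-42.8  45.8  93.2] (200, 240) [-52.4  49.   81.1] (200, 248) [-58.1  49.4  80.6] 
(278, 121) [ 23.2  -1.2 155.7] (278, 130) [ 19.8  -1.2 154.1] (278, 145) [ 13.4  -1.2 147.1] (278, 165) [  4.   -1.2 138.8] (278, 180) [ -4.1  -1.2 131.2] (278, 186) [ -6.6  -1.2 132.9] (278, 192) [ -8.7  -1.2 136.5] (278, 198) [-12.1  -1.2 134.2] (278, 212) [-25.3  -1.2 111. ] (278, 222) [-34.   -1.2 101.4] (278, 232) [-43.1  -1.2  92.5] (278, 240) [-49.5  -1.2  88.9] (278, 248) [-58.   -1.2  80.9] 
(360, 121) [ 23.2 -32.5 155.4] (360, 130) [ 19.8 -33.  154.2] (360, 145) [ 13.6 -34.5 149. ] (360, 165) [  4.  -37.5 138.7] (360, 180) [ -3.9 -39.4 132.2] (360, 186) [ -7.7 -40.7 127.5] (360, 192) [-11.3 -41.6 124.5] (360, 198) [-15.3 -42.7 120.7] (360, 212) [-25.5 -45.7 110.5] (360, 222) [-
[... 875 characters left out ...]
ay([ 44.6, -53.8,  80.7]), array([ 44.5, -59.2,  81.8])]
90 [array([39.1, 58.1, 80.7]), array([39.1, 49.5, 80.4]), array([39. , 40.5, 82. ]), array([ 39.1, -13.8,  81.7]), array([ 39.1, -45.3,  81.8]), array([ 39.2, -54.3,  80.5]), array([ 39.1, -59.7,  81.6])]
140 [array([ 15.7,  40. , 150.7]), array([ 15.6,  34.2, 149.9]), array([ 25.6,  -1.2, 293.1]), array([ 15.7, -10. , 150.3]), array([ 15.7, -32. , 150.9]), array([ 15.8, -37.7, 152. ]), array([ 15.6, -42.4, 149.4])]
260 [array([-101.1,   91.6,    0.7]), array([-66.4,  56.4,  80.9]), array([-66.4,  46.5,  80.8]), array([-66.3, -15.6,  81.1]), array([-67. , -52. ,  79.4]), array([-101.4,  -84.4,    0.2]), array([-101.1,  -93.2,    0.8])]
```

Run:
```python
from h import *
F=lambda n:print(n,round(sense()["time_s"],2),(tobox(sense()["position"])-[0,0,25]).round(2),np.round(sense()["wrist_force"],2))
move_l(tip(-42,113),feed=.15); F("a")
print(move_l(tip(-20,90),feed=.06,until_force=8)); F("b")
print(move_l(tip(-20,80),feed=.02,until_force=5)); F("press")
sleep(.1); F("hold")
p,d=camera("wrist"); cv2.imwrite("pics/w3.png",p[:,:,::-1])
```

```text
a 7.22 [-4.172e+01 -8.000e-02  1.129e+02] [ 0.65 -0.29  0.63]
False
b 7.9 [-19.6    0.16  89.91] [-0.04  0.36  0.57]
True
press 8.24 [-1.928e+01  7.000e-02  8.641e+01] [-1.25 -0.21  5.34]
hold 8.34 [-1.925e+01  8.000e-02  8.640e+01] [-1.12 -0.14  6.24]
```

View pics/w3.png

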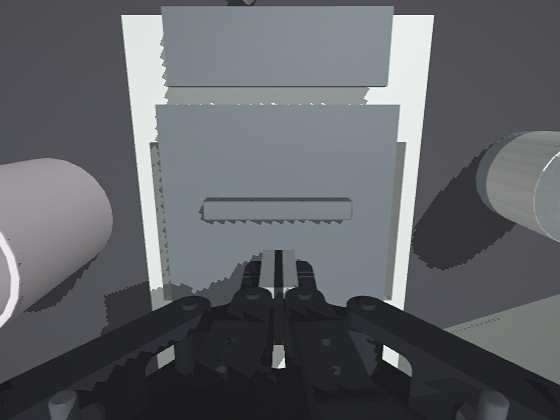

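The flap is flat: the tip reads z = 86.4 mm against 86.5 expected, at about 6 N. Its edge (row 104) is just short of the lip (row 87), and the ridge is at rows 198-220. Now I'll slide it forward, watching the forces.

Run:
```python
from h import *
z0=tobox(sense()["position"])[2]-25
def F(n):
    s=sense(); f=s["wrist_force"]; print(n,round(s["time_s"],2),(tobox(s["position"])-[0,0,25]).round(2),"fx %.2f fy %.2f fz %.2f"%(f@BX,f@BY,f[2]))
for x in (-16,-12,-9,-6,-3,0):
    r=move_l(tip(x,z0),feed=.03,until_force=6); F((x,r))
    if r: break
```

```text
(-16, False) 8.67 [-15.63  -0.29  86.57] fx 0.47 fy -0.30 fz 2.75
(-12, False) 8.95 [-12.03  -0.3   86.48] fx -1.89 fy -0.03 fz 3.78
(-9, False) 9.2 [-8.75 -0.19 86.48] fx -2.56 fy -0.82 fz 3.13
(-6, False) 9.45 [-5.590e+00 -7.000e-02  8.647e+01] fx -0.85 fy -0.57 fz 4.08
(-3, False) 9.7 [-2.520e+00 -2.000e-02  8.648e+01] fx -0.01 fy -0.57 fz 4.17
(0, False) 9.95 [ 3.900e-01 -2.000e-02  8.647e+01] fx -1.17 fy -0.77 fz 3.58
```

Run:
```python
from h import *
s=sense(); p,d=camera("wrist"); cv2.imwrite("pics/w4.png",p[:,:,::-1])
c=camera_params("wrist"); T=c["tool_from_camera"]; R=s["tcp_rot"]@T[:3,:3]; t=s["position"]+s["tcp_rot"]@T[:3,3]
np.save("pics/w4Q.npy",tobox(cloud(d,c,R,t)))
```

```text
(no output)
```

View pics/w4.png

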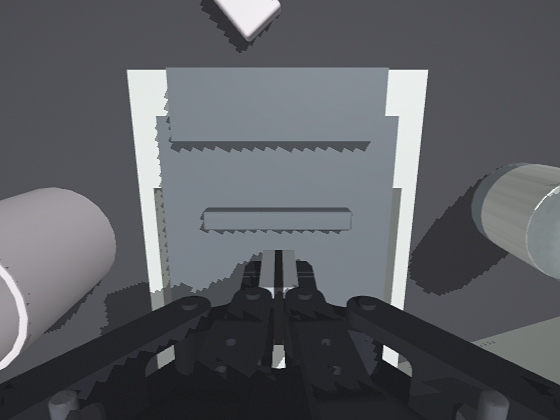

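Run:
```python
import numpy as np
Q=np.load("pics/w4Q.npy")
print("lip col 280:",[(v,Q[v,280].round(1).tolist()) for v in (64,69,72,138,140,142,144,148,206,210,216,222,228,232,250)])
print("deck front col 145",[(v,Q[v,145].round(1).tolist()) for v in (66,69,71,74)], [(u,Q[100,u].round(1).tolist()) for u in (130,134,140,412,420,424,428)])
```

```text
lip col 280: [(64, [97.5, -2.6, 1.4]), (69, [83.7, -2.1, 94.2]), (72, [82.6, -2.1, 94.7]), (138, [59.2, -2.1, 95.7]), (140, [58.6, -2.1, 97.3]), (142, [57.1, -2.2, 87.4]), (144, [56.3, -2.2, 87.5]), (148, [54.7, -2.2, 87.1]), (206, [30.6, -2.2, 87.6]), (210, [30.5, -2.2, 93.7]), (216, [28.2, -2.2, 94.2]), (222, [26.0, -2.2, 95.5]), (228, [23.4, -2.2, 95.2]), (232, [19.2, -2.3, 88.1]), (250, [12.3, -2.3, 91.4])]
deck front col 145 [(66, [96.3, 79.7, 1.4]), (69, [94.6, 79.9, 1.3]), (71, [84.5, 51.8, 80.6]), (74, [83.4, 51.9, 80.6])] [(130, [76.5, 91.2, 0.8]), (134, [73.4, 57.4, 80.5]), (140, [73.4, 54.8, 80.9]), (412, [73.5, -55.9, 81.0]), (420, [73.5, -59.0, 81.4]), (424, [73.5, -60.9, 80.8]), (428, [76.6, -95.0, 1.5])]
```

The box hasn't moved: lip rear edge at 58 mm, front at 84.5 mm. The flap has slid about 17.5 mm by friction, and the ridge's hinge-side wall is at about 22.5 mm. I'll carry on until the ridge is against the stop.

Run:
```python
from h import *
z0=86.2
def F(n):
    s=sense(); f=s["wrist_force"]; print(n,round(s["time_s"],2),(tobox(s["position"])-[0,0,25]).round(2),"fx %.2f fy %.2f fz %.2f"%(f@BX,f@BY,f[2])); return f@BX
for x in (3,6,9,11,12.5,13.5,14.5,15.5,16.5):
    r=move_l(tip(x,z0),feed=.03,until_force=5); f=F((x,r))
    if r or f<-5.5: break
s=sense(); p,d=camera("wrist"); cv2.imwrite("pics/w5.png",p[:,:,::-1])
c=camera_params("wrist"); T=c["tool_from_camera"]; R=s["tcp_rot"]@T[:3,:3]; t=s["position"]+s["tcp_rot"]@T[:3,3]
Q=tobox(cloud(d,c,R,t))
q=Q[:,280]; 
for n,a in (("lip",(90,100,50,90)),("ridge",(92,98,10,45))):
    m=(q[:,2]>a[0])&(q[:,2]<a[1])&(q[:,0]>a[2])&(q[:,0]<a[3]); print(n,q[m][:,0].min(),q[m][:,0].max())
for u in (220,340):
    q=Q[:,u]; m=(q[:,2]>91.5)&(q[:,2]<98)&(q[:,0]>10)&(q[:,0]<45); print("ridge",u,q[m][:,0].min(),q[m][:,0].max())
```

```text
(3, False) 10.25 [ 3.430e+00 -5.000e-02  8.641e+01] fx -1.46 fy -0.85 fz 5.06
(6, False) 10.5 [6.110e+00 4.000e-02 8.638e+01] fx -2.55 fy -0.68 fz 5.92
(9, False) 10.75 [8.460e+00 5.000e-02 8.629e+01] fx -3.95 fy 0.18 fz 5.88
(11, False) 11.0 [1.008e+01 3.000e-02 8.625e+01] fx -4.11 fy -0.79 fz 6.64
(12.5, False) 11.25 [1.147e+01 5.000e-02 8.624e+01] fx -5.21 fy 0.31 fz 6.93
(13.5, False) 11.5 [1.237e+01 4.000e-02 8.620e+01] fx -4.55 fy -1.02 fz 7.50
(14.5, False) 11.75 [1.335e+01 1.000e-02 8.618e+01] fx -4.70 fy -0.70 fz 6.87
(15.5, False) 12.0 [1.437e+01 3.000e-02 8.619e+01] fx -4.56 fy 0.13 fz 7.11
(16.5, False) 12.25 [1.526e+01 4.000e-02 8.616e+01] fx -4.77 fy 0.30 fz 6.59
lip 58.4251444588879 84.15546867238733
ridge 26.866071990295495 35.33452259529338
ridge 220 27.75560320170429 35.61482158047307
ridge 340 27.84084446708327 35.461404254781826
```

View pics/w5.png

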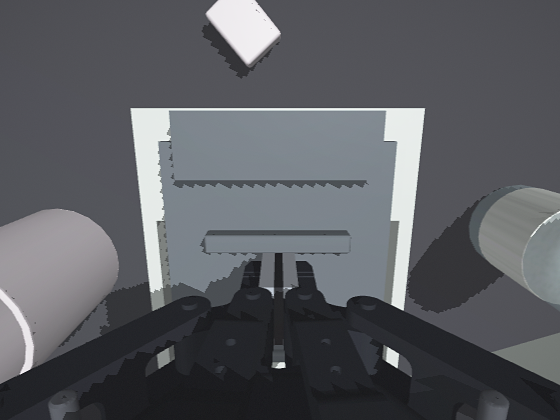

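Run:
```python
from h import *
def F(n):
    s=sense(); f=s["wrist_force"]; print(n,round(s["time_s"],2),(tobox(s["position"])-[0,0,25]).round(2),"fx %.2f fy %.2f fz %.2f"%(f@BX,f@BY,f[2])); return f@BX
for x in (17.2,17.9,18.6):
    r=move_l(tip(x,86.2),feed=.02,until_force=2.5); f=F((x,r))
    if r or f<-6.5: break
x=tobox(sense()["position"])[0]
move_l(tip(x,100),feed=.04); F("up"); move_l(tip(x-5,190),feed=.15); F("up2")
move_l(tip(-60,230),feed=.2); F("clear")
def look(n,k):
    p,d=camera(n); cv2.imwrite(f"pics/{n}{k}.png",p[:,:,::-1]); return p,d
s=sense(); p,d=look("wrist",6)
c=camera_params("wrist"); T=c["tool_from_camera"]; R=s["tcp_rot"]@T[:3,:3]; t=s["position"]+s["tcp_rot"]@T[:3,3]
Q=tobox(cloud(d,c,R,t)); np.save("pics/w6Q.npy",Q)
look("scene",6); print(sense()["time_s"])
```

```text
(17.2, False) 12.55 [1.528e+01 2.000e-02 8.606e+01] fx -6.25 fy 0.95 fz 7.27
(17.9, False) 12.8 [ 1.538e+01 -1.000e-02  8.598e+01] fx -7.07 fy 0.05 fz 8.54
up 13.3 [ 16.16   0.44 100.26] fx 1.14 fy 0.20 fz -0.38
up2 14.05 [  9.95   0.52 189.19] fx -0.85 fy 0.32 fz -0.93
clear 14.61 [-59.42   0.66 229.48] fx 0.72 fy 1.17 fz -0.29
14.7083
```

View pics/wrist6.png

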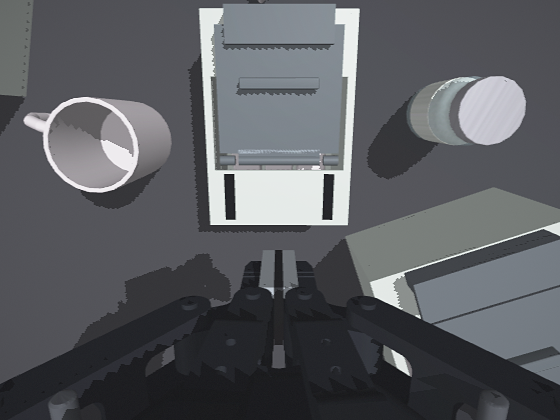

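View pics/scene6.png

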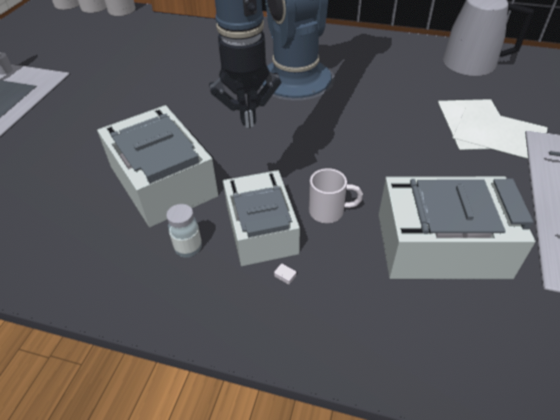

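The hand is clear at 14.7 s and the flap is staying shut. In the wrist view the flap runs under the lip at row 44, the ridge is at row 83 and the hinge at row 158. The slots are open behind the hinge. Before handing in, I'll compare the box pose with the start and check the slide and flatness.

Run:
```python
from h import *
Q=np.load("pics/w6Q.npy"); q=Q[:,250:310].reshape(-1,3)
m=(q[:,2]>91.5)&(q[:,2]<99)&(q[:,0]>10)&(q[:,0]<45); print("ridge x",np.percentile(q[m][:,0],[2,98]))
m=(q[:,2]>90.5)&(q[:,2]<99)&(q[:,0]>50); print("lip x",np.percentile(q[m][:,0],[1]))
for a,b in((-20,0),(0,20),(42,55)):
    m=(q[:,0]>a)&(q[:,0]<b)&(q[:,2]>75)&(q[:,2]<100); print("flap z",a,b,np.median(q[m][:,2]))
a=cv2.imread("pics/scene0.png").astype(int); b=cv2.imread("pics/scene6.png").astype(int)
df=np.abs(a-b).max(-1)
for n,(v0,v1,u0,u1) in dict(mug=(165,225,305,365),jar=(203,258,165,203),tablet=(262,285,272,298),boxfront=(232,262,232,300)).items(): print(n,"max diff",df[v0:v1,u0:u1].max(),"n>40",(df[v0:v1,u0:u1]>40).sum())
p=cv2.imread("pics/scene6.png"); d0,c=None,camera_params("scene")
_,d=camera("scene"); P=cloud(d,c); m=np.zeros(d.shape,np.uint8)
m[160:280,215:300]=((np.abs(P[...,2]-.08)<.008)&(p.min(-1)>140))[160:280,215:300]
k,l,s,ce=cv2.connectedComponentsWithStats(m); m=(m>0)&np.isin(l,[i for i in range(1,k) if s[i,4]>60])
W=np.array([ray((u,v),.08,c)[:2] for v,u in np.argwhere(m)]).astype(np.float32)*1000; print(cv2.minAreaRect(W))
print(sense()["time_s"],sense()["wrist_force"])
```

```text
ridge x [27.08740806 34.21849576]
lip x [50.83879537]
flap z -20 0 88.03009977661425
flap z 0 20 88.75237579596535
flap z 42 55 90.18813569340247
mug max diff 30 n>40 0
jar max diff 8 n>40 0
tablet max diff 9 n>40 0
boxfront max diff 36 n>40 0
((601.806884765625, 78.94612121582031), (172.99220275878906, 120.76678466796875), 29.73751449584961)
14.7583 [-0.00529065 -0.04175424 -0.11542371]
```

Run:
```python
from rig import *
print(finish_job());
```

```text
the job is handed in; nothing more can be done
None
```

The box is shut and I handed the job in at about 14.8 s, with the hand clear. With the fingers closed, I folded the flap over from behind. I then pressed it flat on the hinge side of the thumb ridge (tip at z = 86.4 mm, about 6 N) and, still pressing, slid it forward until it hit the stop. The horizontal push never went above about 7 N.

**Last checks:**
- **Slide:** the ridge's hinge-side wall measured 27 mm in the box's frame, which is the full 22 mm of travel. About 14 mm of the flap is under the lip.
- **Staying shut:** after I let go, the flap stayed down. It tilts up about 0.04 rad, which is the 3.5 mm of play under the lip, so the lip is holding it.
- **Box position:** it did not move within measurement error. The centre went from (601.4, 78.7) to (601.8, 78.9) mm in the scene camera, and the heading stayed at 29.7°.
- **Mug, jar and tablet:** unchanged in the scene image.

**Disagreements:**
- **Camera calibration:** the top and scene cameras disagreed by about 4 mm in the box's y position. I used the average, and the wrist camera and touch agreed with it.
- **Lip position:** the automatic lip measurement after release gave 51 mm, because the flap's raised surface fell inside the height band I used. The last measurement before release gave 58.4 mm, which matches the expected 58 mm.

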